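# Hold the moulding press in set-up mode with its spring-return key switch

### The arm

A 6-joint arm with a two-finger parallel gripper is mounted at the origin on the work surface. World frame = base frame: x ahead of the robot, y to its left, z up, the work surface at z = 0. Lengths are in m, angles in rad, forces in N, time in s.
With the tool pointing down it reaches from about 0.425 to 0.95 m from the base axis. Payload 14.7 kg.
Tool frame: the origin (TCP) lies midway between the tips of the shut fingers; the grasp point (between the pads) lies 19 mm behind it; x points along the fingers, y is the direction in which the jaws open and shut, and the axes are right-handed (so a half turn about x gives the same grasp; the last joint's range is limited). The gripper opens to 85 mm and grips with 20 to 120 N. Pads are 22 mm wide; open, the fingers measure 114 mm over their backs; the gripper's body (76 mm by 85 mm) begins 54 mm behind the grasp point. The pads swing forward as they close: fully open they stand 13 mm farther back than shut.
Start: joints at [-1.387, 0.48, 1.596, -0, 1.065, -0.047], TCP at [0.149, -0.633, 0.231] pointing down, gripper open.
Joint ranges: [-2.75, 2.75], [-0.82, 2.05], [0.23, 2.67], [-1.56, 4.7], [0.09, 2.69], [-2.92, 2.92]. Speed limits (rad/s): [1.89, 1.89, 2.39, 3.01, 3.01, 3.01].

### API

Orientations are given as a unit quaternion [w, x, y, z].
In Python, from workcell import ctrl gives the robot as it stands.
- The arm moves only by the tool jog_arm, never from a script. Its argument "targets" is a list of rows, each an object with "fingers": the finger opening in mm, from 0 to 85.4; "slide": the shift along the tool's x, y, z in mm, a list of three; "turn": the turn, a rotation vector about the tool's x, y, z in degrees, a list of three. A call has 1 to 12 rows; each row is the pose to reach, as a shift and turn from the pose commanded when the call began, along the tool's axes at that moment; what a row does not reach only later rows make up. A row lasts 1/12 s, in which the tool goes at most 41.7 mm and 7.16 degrees, less where a joint would pass 70% of its speed; a pose out of reach is approached as far as the arm can. A call with a gripper value outside its range is refused whole. The fingers move at their own pace and stop on an object; the grip force is fixed at half the most. Time passes only in rows, so rows that repeat a pose let the fingers close. It gives the time, the measured TCP pose, the force and the opening at its end, in the units of the state.
- ctrl.observe(): the state, without advancing time (a new reading comes with each control period).
- ctrl.camera(name): name is "scene" or "side" or "wrist"; returns a dict with "frame" (384x512x3 uint8, red, green, blue), "z_map" (384x512 float32, m along the optical axis (not along the pixel's ray), 0 where there is no reading), "vfov" (degrees; the focal length in pixels is half the picture's height over the tangent of half this angle, whatever the lens; pixels are square), "cx", "cy" (the principal point, pixels), "view" (4x4, takes a point from world to camera coordinates). Camera axes: x right, y up, looking along -z (the intrinsics and any distortion apply to the point x, -y, -z); pixel columns grow to the right and rows downward; lengths in m; the calibration is good to about 2 mm. A picture is of the moment at which its call begins.
- ctrl.finish_job(): hands the job in, once; it reports no verdict.
The state is a dict: "clock": time; "joint_positions": joint angles; "dq": joint speeds; "tau": joint torques, N m; "position": TCP position; "ee_rot": TCP orientation; "ft_force": force on the tool from outside, world axes, zero at the start; "wrist_torque": the same for the moment, N m; "width": finger opening in m.
Only numpy, scipy, OpenCV 4.12 (cv2) and the standard library are available. Lean on these libraries where they do the work, as an engineer would, in place of code of your own. Each camera call takes 0.05 s, during which the arm holds its last target. There are 200 camera calls.

### The job

Take the red key from the key block, push it fully home into the slot of the key switch on the control console (the pins are sticky, so wiggle it if it stops part-way), and only then turn it a quarter turn clockwise against the spring. Finish while still gripping the key and holding it turned and fully home: the switch springs back if you let go. Leave the blue key in its slot and do not knock the jar, the sleeve or the tub about.

Things in the scene. Friction and masses are not known exactly. Their poses are not given: they have to be found in the camera images.
- red_key_center (a point): Centre of the flat red plastic bow of the loose key to use (35 to 70 g). Bow 34 mm wide (x), 10 mm thick (y), 36 mm tall (z): grip it across the 10 mm. The same after a half turn about z. The key starts upright in the block, its collar resting on the block's top (45 mm above the table), blade down in a slot with 5 mm of total clearance: lift it straight up.
- red_key_collar (a point): Centre of the underside of the key's steel collar (22 mm across, 10 mm tall), on the key's axis 28 mm below the bow's centre, same axes. Below it a round neck 5 mm across, 12 mm long, then the flat blade, 16 mm wide (x), 5 mm thick (y), its rounded tip 38 mm below this point. This underside lies on the switch's steel plate when the key is fully home.
- keyway (a point): Centre of the key slot's mouth, on top of the key switch's fixed square steel plate (58 mm, 9 mm thick), 69 mm above the table. x along the slot, z up. Mouth 25 by 14 mm, funnelling down in 6 mm to a slot of 18 by 7 mm; 41 mm deep in all. The key can turn only with its collar within about 3 mm of the plate (neck in the plate's slot); once turned, it is trapped.
- upper_pin (a point): Upper sticky pin, 19.5 mm below the slot's mouth, in the slot's +y wall; a second one is 29.5 mm down in the opposite wall. These hidden sprung steel pins reach about 2.5 mm into the slot; the blade must push them aside. They are stiff with friction and stay where pushed: straight in takes 8 to 22 N at each, less with small wiggles in yaw or across the slot. They turn with the core.
- console: Fixed cream control console, 150 mm (x) by 190 mm (y) by 60 mm high; origin at the centre of its underside. The key switch is 25 mm to the +y side of its centre. Three push buttons, 8 mm proud, stand in a row 93 mm to the -y side of the slot; they are not used.
- lock (a joint): Angle of the switch's core under the plate, rad: 0 as it rests (core lined up with the plate's slot), growing clockwise seen from above, stop at 1.65. A spring drives it back to 0, about 0.03 N m at the start and 0.11 N m at a quarter turn. The key has about 0.2 rad of play in it.
- blue_key_center (a point): Centre of the bow of the other key: same shape, blue bow, in the other slot of the block, 70 mm from the red one along the block. Leave it alone.
- block: Fixed aluminium key block, origin at the centre of its underside, 60 mm (x) by 130 mm (y) by 45 mm high, with two slots at y = -35 and +35 mm whose long side runs along y. The red key may be in either slot.
- jar_center (a point): Bystander: glass jar with steel cap, 64 mm across, 150 mm tall; point at mid-height on its axis.
- sleeve_center (a point): Bystander: black moulded plastic sleeve, 60 mm across, 50 mm tall; point at mid-height on its axis.
- tub_center (a point): Bystander: white open plastic tub 90 by 100 by 40 mm; point at the centre, 20 mm up.
Things that resemble listed ones, but are neither listed nor needed, are in the scene too. What is shaped like the part that bears red_key_center but green, pink or turquoise is not meant.

How it is judged:
On the way, in this order (a step that is already met when the one before it is completed fails the run):
1. the red key is fully home in the key switch, still unturned (z of red_key_collar in the frame of keyway below 0.003 m and horizontal distance between red_key_collar and keyway below 0.004 m and angle between red_key_center's own z axis and vertical below 0.12 rad and value of joint lock below 0.3 rad), for 0.1 s.
2. the switch is turned a quarter turn clockwise by the key (value of joint lock above 1.25 rad and z of red_key_collar in the frame of keyway below 0.004 m), for 0.2 s.
At the end, for the whole second after the job is handed in: The switch core is turned at least 1.25 rad clockwise (a quarter turn less play), the red key's collar is within 4 mm of the plate's face and of the slot's centre, the key within 0.12 rad of upright, and the fingers still grip the key (more than 1 N) (all of step 2 and horizontal distance between red_key_collar and keyway below 0.004 m and angle between red_key_center's own z axis and vertical below 0.12 rad and contact force between the fingers and red_key above 1 N); the arm keeps its last pose, push and grip.
It fails at once if the blue key is pulled up or knocked (moved over 20 mm) (distance of blue_key_center from where it was at the start of the episode above 0.02 m).
It fails at once if the jar, the sleeve or the tub is knocked (moved over 30 mm) (distance of any of jar_center, sleeve_center, tub_center from where it was at the start of the episode above 0.03 m).
It also fails if it takes over 54 s, if anything falls off the work surface, if the arm or the gripper's body presses on something with over 40 N, if the wrist force passes 120 N, or if a joint passes its speed limit or range.

## Working session

There is one attempt and no reset: what is moved stays moved. The work goes in short steps, Python scripts to look and compute and a tool call to move; the robot and the scene stay as the last step left them, time stands still between calls to the robot, and variables do not carry over. Pictures are saved under pics/ and viewed, about 8 in all and at most 12, crops included, and the job is handed in when it is done.

Besides the shell and the picture viewer there is one more tool, called after "Emit:" as name(argument=value, ...) on one line, values as JSON. jog_arm: Moves the arm, as the interface text tells. Its arguments: {"type":"object","properties":{"targets":{"type":"array","items":{"type":"object","properties":{"fingers":{"type":"number"},"slide":{"type":"array","items":{"type":"number"}},"turn":{"type":"array","items":{"type":"number"}}}}}},"required":["targets"]}

```bash
ls; mkdir -p pics
cat > h.py <<'E'
import numpy as np,cv2
from workcell import ctrl
def cam(n):
    c=ctrl.camera(n); f=c['frame'].shape[0]/2/np.tan(np.radians(c['vfov'])/2); c['f']=f
    c['T']=np.linalg.inv(np.array(c['view'])); return c
def cloud(c):
    z=c['z_map']; v,u=np.mgrid[:z.shape[0],:z.shape[1]]
    p=np.stack([(u-c['cx'])/c['f']*z,-(v-c['cy'])/c['f']*z,-z],-1)
    return p@c['T'][:3,:3].T+c['T'][:3,3]
def ray(c,u,v,h):
    d=c['T'][:3,:3]@np.array([(u-c['cx'])/c['f'],-(v-c['cy'])/c['f'],-1]); o=c['T'][:3,3]
    return o+d*(h-o[2])/d[2]
def save(n,im): cv2.imwrite('pics/'+n,im[:,:,::-1])
E
python3 - <<'E'
from h import *
a=cam('scene');b=cam('side')
import pickle;pickle.dump((a,b),open('ab.pkl','wb'))
for c in(a,b):print({k:v for k,v in c.items() if k not in('frame','z_map','view')})
im=np.vstack([a['frame'],b['frame']]);save('1.png',cv2.resize(a['frame'],(800,600)));save('2.png',cv2.resize(b['frame'],(800,600)))
print(ctrl.observe())
E
```

```text
pics
{'vfov': 54.13961188254726, 'cx': 255.53429779107677, 'cy': 188.1345614568914, 'f': np.float64(375.68897195174264), 'T': array([[-0.61326261, -0.56242268,  0.5546077 ,  0.95663732],
       [ 0.7898766 , -0.43842437,  0.42881118,  0.37006612],
       [ 0.00198039,  0.70104551,  0.71311379,  0.63076987],
       [ 0.        ,  0.        ,  0.        ,  1.        ]])}
{'vfov': 53.90900642037522, 'cx': 261.5907304181478, 'cy': 195.22200530583544, 'f': np.float64(377.5620892004361), 'T': array([[ 0.97879444,  0.14211224, -0.14753157,  0.40509769],
       [-0.20453465,  0.63838828, -0.74204176, -0.63351524],
       [-0.0112708 ,  0.75648167,  0.65391778,  0.66016835],
       [ 0.        ,  0.        ,  0.        ,  1.        ]])}
{'clock': 0.1, 'joint_positions': array([-1.38656241e+00,  4.80789977e-01,  1.59679340e+00,  1.47987650e-05,
        1.06511001e+00, -4.66124724e-02]), 'dq': array([-1.10357038e-04, -4.16585049e-04, -1.79240926e-03,  1.94981223e-03,
       -5.56717338e-05,  1.71166633e-03]), 'tau': array([ 2.70429118e-04, -9.52257729e+01, -4.31042647e+01, -3.81650671e-05,
        5.33678438e-03, -1.00460610e-05]), 'position': array([ 0.14867144, -0.63239505,  0.23072955]), 'ee_rot': array([-0.08104433, -0.70237978, -0.08182145,  0.70242417]), 'ft_force': array([-0.04248834,  0.12130532,  0.7157442 ]), 'wrist_torque': array([ 0.01098605,  0.01603388, -0.049272  ]), 'width': 0.08527126286523783}
```

View pics/1.png

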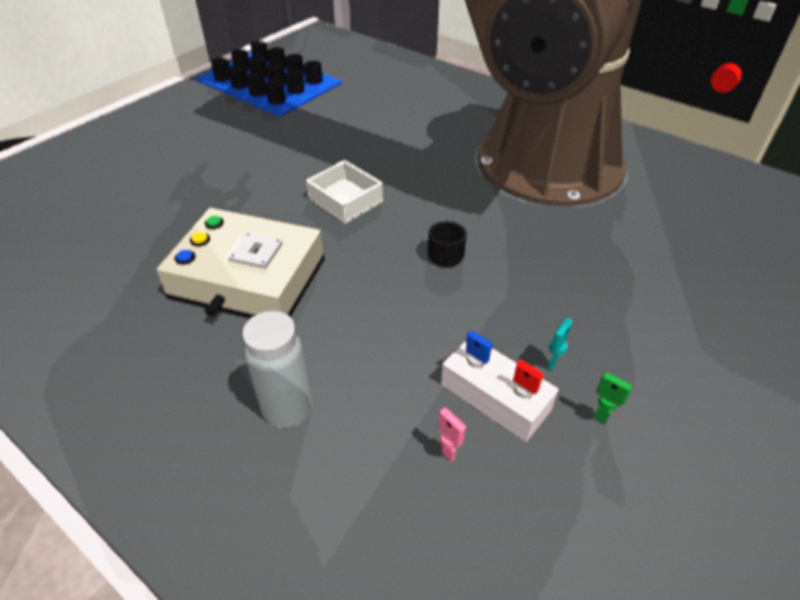

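View pics/2.png

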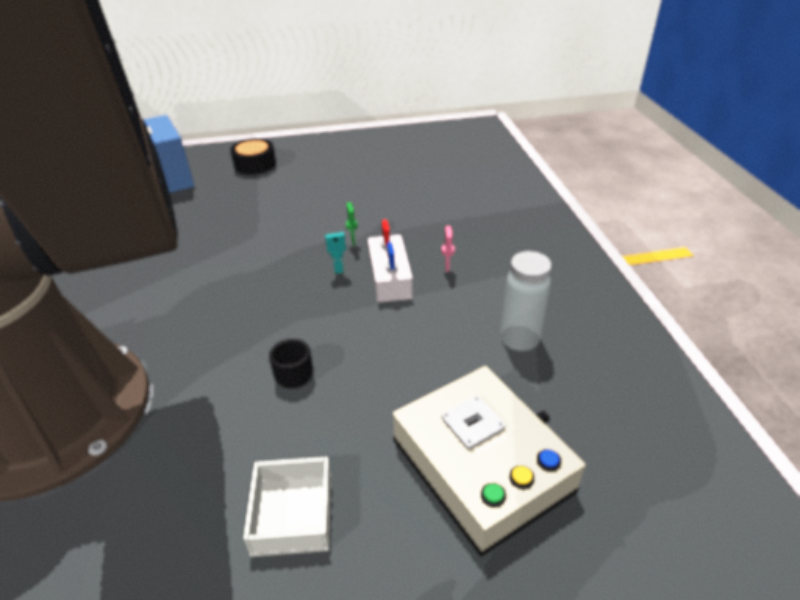

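Scene view (800x600): red bow (528,377), blue bow (478,347), switch plate (256,249), buttons at (185–214,221–257). The red key in the white block fits; turquoise (560,342), green (612,392) and pink (451,430) keys stand loose on the table and are decoys. Now I'll measure positions.

```bash
cat >> h.py <<'E'
def comps(m,n=20):
    k,l,s,c=cv2.connectedComponentsWithStats(m.astype(np.uint8)); return [(l==i,s[i],c[i]) for i in range(1,k) if s[i][4]>=n]
def masks(f):
    h=cv2.cvtColor(f,cv2.COLOR_RGB2HSV).astype(int);H,S,V=h[...,0],h[...,1],h[...,2]
    return dict(red=((H<6)|(H>174))&(S>190)&(V>90),blue=(H>108)&(H<125)&(S>180)&(V>90),cream=(H>18)&(H<35)&(S>25)&(S<110)&(V>150))
E
python3 - <<'E'
from h import *
import pickle
a,b=pickle.load(open('ab.pkl','rb'))
for n,c in(('scene',a),('side',b)):
    P=cloud(c);m=masks(c['frame'])
    for k in('red','blue'):
        for l,s,ce in comps(m[k],15):
            print(n,k,ce.round(1),s[2:],'ray z.083',ray(c,*ce,.083).round(4),'depth',np.median(P[l],0).round(4))
    # horizontal-plane slabs: block top & plate top & bystanders
    z=P[...,2];ok=c['z_map']>0
    for nm,lo,hi in(('console60',.055,.064),('plate69',.0655,.073),('block45',.041,.049)):
        for l,s,ce in comps(ok&(z>lo)&(z<hi)&(P[...,0]>.1)&(P[...,0]<1.1),60):
            q=P[l][:,:2].astype(np.float32);r=cv2.minAreaRect(q);print(n,nm,ce.round(),s[4],np.round(r[0],4),np.round(r[1],3),round(r[2],1))
save('3.png',np.hstack([cv2.resize(a['frame'][200:290,270:390],(480,360),interpolation=2),cv2.resize(b['frame'][230:310,240:345],(320,244),interpolation=2).repeat(1,0)if 0 else cv2.resize(b['frame'][230:320,250:330],(320,360),interpolation=2)]))
E
```

```text
scene red [464.6  49.1] [ 20  19 283] ray z.083 [-0.3797  0.1865  0.083 ] depth [-0.6394  0.1502 -0.0236]
scene red [337.4 240.6] [ 19  21 229] ray z.083 [0.5445 0.238  0.083 ] depth [0.5426 0.2373 0.0798]
scene blue [173.5  59.6] [ 92  29 682] ray z.083 [ 0.2478 -0.4984  0.083 ] depth [ 0.1732 -0.5844  0.0036]
scene blue [117.5 163.7] [10  7 53] ray z.083 [ 0.6567 -0.2427  0.083 ] depth [ 0.6474 -0.2623  0.0659]
scene blue [305.8 221.3] [ 16  20 197] ray z.083 [0.5415 0.169  0.083 ] depth [0.5395 0.1679 0.0805]
scene console60 [154. 163.] 3033 [ 0.5824 -0.2162] [0.154 0.193] 20.5
scene console60 [182. 253.] 96 [0.7231 0.0167] [0.026 0.062] 55.2
scene console60 [391. 253.] 61 [0.4906 0.3222] [0.004 0.034] 2.3
scene plate69 [163. 159.] 394 [ 0.5739 -0.1929] [0.06 0.06] 20.9
scene plate69 [181. 250.] 88 [0.7232 0.0184] [0.023 0.06 ] 58.9
scene block45 [163.  49.] 60 [ 0.1617 -0.6499] [0.045 0.036] 30.1
scene block45 [175.  54.] 62 [ 0.1654 -0.588 ] [0.04  0.038] 53.9
scene block45 [286. 150.] 176 [ 0.3541 -0.0031] [0.059 0.058] 3.4
scene block45 [155. 182.] 265 [ 0.613  -0.1675] [0.117
[... 690 characters left out ...]
e69 [334. 202.] 71 [ 0.7006 -0.0162] [0.028 0.062] 58.8
side plate69 [302. 269.] 700 [ 0.5715 -0.1936] [0.059 0.06 ] 20.8
side plate69 [351. 293.] 104 [ 0.6436 -0.2663] [0.022 0.022] 0.5
side plate69 [334. 304.] 105 [ 0.6043 -0.2809] [0.022 0.021] 8.2
side plate69 [315. 315.] 115 [ 0.5644 -0.2961] [0.022 0.021] 72.9
side block45 [161.  95.] 270 [0.2998 0.6941] [0.101 0.099] 77.5
side block45 [249. 167.] 496 [0.5353 0.1997] [0.135 0.06 ] 87.5
side block45 [333. 209.] 63 [ 0.7014 -0.0155] [0.031 0.063] 59.6
side block45 [185. 221.] 85 [0.3504 0.0111] [0.057 0.026] 1.1
side block45 [186. 233.] 95 [ 0.353 -0.021] [0.059 0.029] 6.9
side block45 [308. 315.] 271 [ 0.5502 -0.2685] [0.118 0.239] 59.1
```

View pics/3.png

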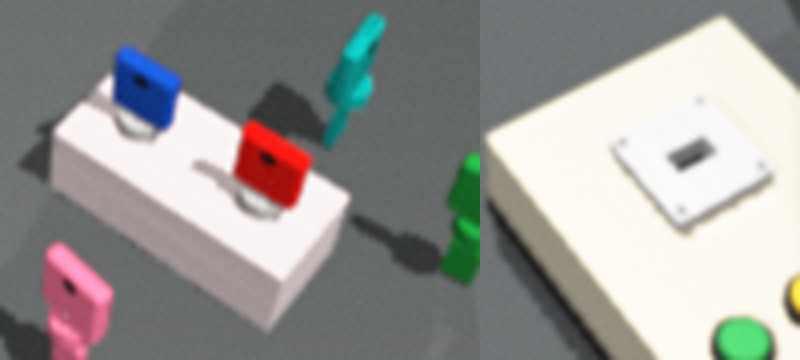

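```bash
cat >> h.py <<'E'
from scipy.spatial.transform import Rotation as Ro
def pose():
    o=ctrl.observe();q=o['ee_rot'];return o,np.array(o['position']),Ro.from_quat([q[1],q[2],q[3],q[0]])
def Rt(psi):
    x=np.array([0,0,-1.]);y=np.array([np.cos(np.radians(psi)),np.sin(np.radians(psi)),0]);return Ro.from_matrix(np.stack([x,y,np.cross(x,y)],1))
def plan(p,psi):
    o,p0,R=pose();m=R.as_matrix()
    print('psi now',np.degrees(np.arctan2(m[1,1],m[0,1])).round(2),'tilt',np.degrees(np.arccos(-m[2,0])).round(2),'q1,q6 deg',np.degrees(o['joint_positions'][[0,5]]).round(1))
    print('slide',(m.T@(np.array(p)-p0)*1e3).round(1),'turn',np.degrees((R.inv()*Rt(psi)).as_rotvec()).round(2))
E
python3 - <<'E'
from h import *
o,p,R=pose();print(R.as_matrix().round(3))
for ps in(-2.6,177.4,20.6,-69.4,110.6):plan([.53,-.193,.23],ps)
E
```

```text
[[-0.     0.229 -0.973]
 [ 0.001 -0.973 -0.229]
 [-1.    -0.001 -0.   ]]
psi now -76.77 tilt 0.06 q1,q6 deg [-79.4  -2.7]
slide [   1.1 -340.5 -471.7] turn [-7.417e+01 -4.000e-02  5.000e-02]
psi now -76.77 tilt 0.06 q1,q6 deg [-79.4  -2.7]
slide [   1.1 -340.5 -471.7] turn [1.0583e+02 6.0000e-02 5.0000e-02]
psi now -76.77 tilt 0.06 q1,q6 deg [-79.4  -2.7]
slide [   1.1 -340.5 -471.7] turn [-9.737e+01 -6.000e-02  4.000e-02]
psi now -76.77 tilt 0.06 q1,q6 deg [-79.4  -2.7]
slide [   1.1 -340.5 -471.7] turn [-7.37 -0.01  0.06]
psi now -76.77 tilt 0.06 q1,q6 deg [-79.4  -2.7]
slide [   1.1 -340.5 -471.7] turn [1.7263e+02 9.0000e-02 1.0000e-02]
```

Emit:
jog_arm(targets=[{"slide":[0,-30,-42],"turn":[0,0,0],"fingers":50},{"slide":[0,-170,-236],"turn":[-7,0,0],"fingers":50},{"slide":[0,-170,-236],"turn":[-7,0,0],"fingers":50},{"slide":[0,-340,-472],"turn":[-7.4,0,0],"fingers":50},{"slide":[0,-340,-472],"turn":[-7.4,0,0],"fingers":50},{"slide":[0,-340,-472],"turn":[-7.4,0,0],"fingers":50},{"slide":[0,-340,-472],"turn":[-7.4,0,0],"fingers":50},{"slide":[0,-340,-472],"turn":[-7.4,0,0],"fingers":50},{"slide":[0,-340,-472],"turn":[-7.4,0,0],"fingers":50},{"slide":[0,-340,-472],"turn":[-7.4,0,0],"fingers":50},{"slide":[0,-340,-472],"turn":[-7.4,0,0],"fingers":50},{"slide":[0,-340,-472],"turn":[-7.4,0,0],"fingers":50}])

```text
clock: 1.1
position: [0.4777, -0.2535, 0.2312]
ee_rot: [-0.127, -0.696, -0.127, 0.696]
ft_force: [0.6, -0.4, -0.5]
width: 0.0504
```

Emit:
jog_arm(targets=[{"slide":[0,0,0],"turn":[0,0,0],"fingers":50},{"slide":[0,0,0],"turn":[0,0,0],"fingers":50}])

```text
clock: 1.27
position: [0.4779, -0.2535, 0.231]
ee_rot: [-0.128, -0.695, -0.128, 0.696]
ft_force: [-0.2, 0.2, 0.2]
width: 0.05
```

Run:
```python
from h import *
plan([.53,-.193,.23],-69.4);c=cam('wrist');import pickle;pickle.dump(c,open('w1.pkl','wb'))
save('4.png',c['frame']);P=cloud(c);z=P[...,2];ok=c['z_map']>0
print(c['T'].round(3))
for nm,lo,hi in(('plate69',.0655,.073),('console',.055,.064)):
  for l,s,ce in comps(ok&(z>lo)&(z<hi),300):
    r=cv2.minAreaRect(P[l][:,:2].astype(np.float32));print(nm,ce.round(),s,np.round(r[0],4),np.round(r[1],4),round(r[2],2))
```

```text
psi now -69.15 tilt 0.03 q1,q6 deg [-31.2  38. ]
slide [  1.  -38.  -70.2] turn [0.25 0.02 0.03]
[[ 0.356  0.9    0.252  0.541]
 [-0.935  0.342  0.096 -0.229]
 [ 0.    -0.27   0.963  0.374]
 [ 0.     0.     0.     1.   ]]
plate69 [228.  49.] [ 193   13   69   73 4657] [ 0.571  -0.1916] [0.0574 0.0577] 20.71
plate69 [336.  50.] [322  37  29  28 579] [ 0.6045 -0.2793] [0.0221 0.0232] 41.55
plate69 [333. 101.] [321  88  27  30 522] [ 0.5657 -0.2942] [0.0224 0.0242] 66.92
console [256.  72.] [  145     0   225   138 22105] [ 0.564  -0.2214] [0.1158 0.1909] 20.87
```

View pics/4.png

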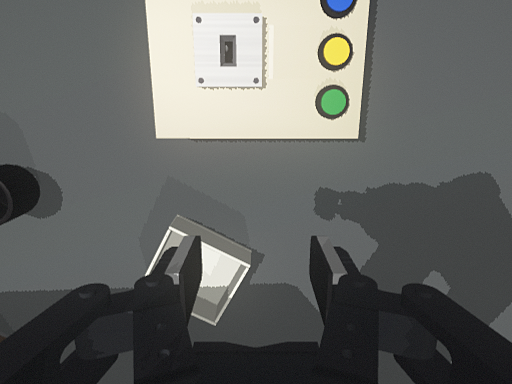

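Wrist view: plate centred at (228,50), slot dark at (228,50) with its long side vertical in the picture (along console x, yaw 20.7°), buttons at (335,50–100). This agrees with the other cameras within about 2 mm. On to the red key.

Run:
```python
from h import *
import pickle
c=pickle.load(open('w1.pkl','rb'));g=cv2.cvtColor(c['frame'],cv2.COLOR_RGB2GRAY)
m=np.zeros_like(g);m[25:78,205:252]=1
for l,s,ce in comps((g<120)&(m>0),60):
    v,u=np.nonzero(l);q=np.array([ray(c,a,b,.069)[:2] for a,b in zip(u,v)],np.float32);r=cv2.minAreaRect(q);print(ce,s,np.round(r[0],4),np.round(r[1],4),r[2])
plan([.537,.125,.23],-2.6)
```

```text
[226.18421053  48.98538012] [220  36  15  30 342] [ 0.5703 -0.1914] [0.0233 0.0119] 19.175643920898438
psi now -69.24 tilt 0.04 q1,q6 deg [-31.3  37.9]
slide [   1.  -333.8 -190.7] turn [-6.664e+01  2.000e-02  4.000e-02]
```

Emit:
jog_arm(targets=[{"slide":[0,-334,-190],"turn":[-66.6,0,0],"fingers":50},{"slide":[0,-334,-190],"turn":[-66.6,0,0],"fingers":50},{"slide":[0,-334,-190],"turn":[-66.6,0,0],"fingers":50},{"slide":[0,-334,-190],"turn":[-66.6,0,0],"fingers":50},{"slide":[0,-334,-190],"turn":[-66.6,0,0],"fingers":50},{"slide":[0,-334,-190],"turn":[-66.6,0,0],"fingers":50},{"slide":[0,-334,-190],"turn":[-66.6,0,0],"fingers":50},{"slide":[0,-334,-190],"turn":[-66.6,0,0],"fingers":50},{"slide":[0,-334,-190],"turn":[-66.6,0,0],"fingers":50},{"slide":[0,-334,-190],"turn":[-66.6,0,0],"fingers":50},{"slide":[0,-334,-190],"turn":[-66.6,0,0],"fingers":50},{"slide":[0,-334,-190],"turn":[-66.6,0,0],"fingers":50}])

```text
clock: 2.32
position: [0.5368, 0.123, 0.231]
ee_rot: [-0.487, -0.512, -0.487, 0.513]
ft_force: [0.1, 0.0, 0.9]
width: 0.0504
```

Emit:
jog_arm(targets=[{"slide":[0,0,0],"turn":[0,0,0],"fingers":50},{"slide":[0,0,0],"turn":[0,0,0],"fingers":50}])

```text
clock: 2.48
position: [0.5369, 0.1222, 0.2313]
ee_rot: [-0.487, -0.513, -0.487, 0.513]
ft_force: [-0.1, -0.1, -0.7]
width: 0.0503
```

Run:
```python
from h import *
plan([.537,.235,.23],-2.6);c=cam('wrist')
save('5.png',c['frame']);P=cloud(c);z=P[...,2];ok=c['z_map']>0
print(pose()[1],c['T'].round(3))
for l,s,ce in comps(ok&(z>.041)&(z<.049),300):
    r=cv2.minAreaRect(P[l][:,:2].astype(np.float32));print('block',ce.round(),s,np.round(r[0],4),np.round(r[1],4),round(r[2],2))
for l,s,ce in comps(masks(c['frame'])['red'],30):
    t=l&(z>.088)&(z<.096);print('red',ce,s,P[l].min(0),P[l].max(0))
    if t.sum()>5:
        r=cv2.minAreaRect(P[t][:,:2].astype(np.float32));print(' top',t.sum(),np.round(r[0],4),np.round(r[1],4),round(r[2],2),z[t].mean())
```

```text
psi now -2.97 tilt 0.03 q1,q6 deg [ 9.7 12.7]
slide [   1.2   -5.7 -112.7] turn [-0.37  0.02  0.02]
[0.53695443 0.12237703 0.23134996] [[ 0.999  0.05   0.014  0.539]
 [-0.052  0.961  0.27   0.191]
 [-0.    -0.27   0.963  0.374]
 [ 0.     0.     0.     1.   ]]
block [249.  83.] [ 216   12   67  145 7669] [0.5343 0.2026] [0.1303 0.0601] 87.32
```

View pics/5.png

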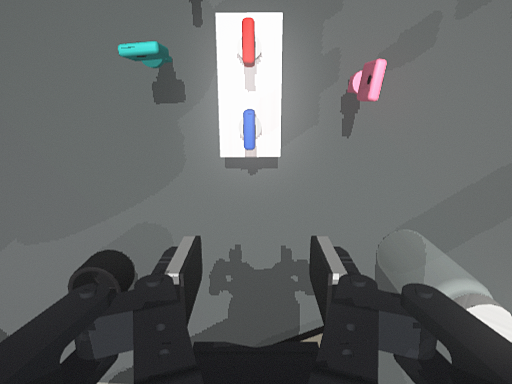

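Run:
```python
from h import *
c=cam('wrist');f=c['frame'].astype(int);P=cloud(c)
red=(f[...,0]>120)&(f[...,1]<70)&(f[...,2]<70)
for l,s,ce in comps(red,30):
    v,u=np.nonzero(l);print(ce,s,'depth',np.median(P[l],0).round(4),P[l].max(0).round(4))
    q=np.array([ray(c,a,b,.091)[:2] for a,b in zip(u,v)],np.float32);r=cv2.minAreaRect(q);print('ray91',np.round(r[0],4),np.round(r[1],4),r[2])
Vw=np.array(c['view']);_,p,R=pose();print(Vw@np.r_[p,1])
for u,v in((200,250),(198,262),(312,250),(314,262)):print(u,v,P[v,u].round(4))
for n,hi in(('turq',f[...,1]-f[...,0]>60),('pink',(f[...,0]>150)&(f[...,1]<150)&(f[...,2]>90))):
    for l,s,ce in comps(hi,100):print(n,ce,P[l].min(0).round(3),P[l].max(0).round(3))
```

```text
[ 0.00120969 -0.02737676 -0.15643125  1.        ]
200 250 [0.5111 0.1275 0.238 ]
198 262 [0.511  0.1249 0.2443]
312 250 [0.561  0.1264 0.2409]
314 262 [0.5608 0.1238 0.2473]
turq [138.5         48.42337165] [0.398 0.191 0.001] [0.539 0.248 0.375]
turq [152.03389831  62.38135593] [ 0.422  0.191 -0.   ] [0.539 0.236 0.375]
pink [247.98627002  43.91990847] [0.53  0.191 0.059] [0.54  0.252 0.375]
pink [371.97409326  76.25906736] [0.539 0.184 0.   ] [0.675 0.219 0.375]
```

Emit:
jog_arm(targets=[{"slide":[0,-5.7,-113.7],"turn":[-0.4,0,0],"fingers":50},{"slide":[0,-5.7,-113.7],"turn":[-0.4,0,0],"fingers":50},{"slide":[0,-5.7,-113.7],"turn":[-0.4,0,0],"fingers":50},{"slide":[0,-5.7,-113.7],"turn":[-0.4,0,0],"fingers":50},{"slide":[40,-5.7,-113.7],"turn":[-0.4,0,0],"fingers":50},{"slide":[80,-5.7,-113.7],"turn":[-0.4,0,0],"fingers":50},{"slide":[110,-5.7,-113.7],"turn":[-0.4,0,0],"fingers":50},{"slide":[135,-5.7,-113.7],"turn":[-0.4,0,0],"fingers":50},{"slide":[155,-5.7,-113.7],"turn":[-0.4,0,0],"fingers":50},{"slide":[171,-5.7,-113.7],"turn":[-0.4,0,0],"fingers":50},{"slide":[171,-5.7,-113.7],"turn":[-0.4,0,0],"fingers":50},{"slide":[171,-5.7,-113.7],"turn":[-0.4,0,0],"fingers":50}])

```text
clock: 3.58
position: [0.5366, 0.237, 0.06]
ee_rot: [-0.489, -0.51, -0.489, 0.511]
ft_force: [-0.2, -0.0, 0.2]
width: 0.0498
```

Run:
```python
from h import *
plan([.537,.235,.06],-2.6);print(pose()[1],pose()[0]['ft_force'])
a=cam('scene');b=cam('side')
save('6.png',np.hstack([cv2.resize(a['frame'][190:290,270:390],(400,333)),cv2.resize(b['frame'][110:210,190:310],(400,333))]))
```

```text
psi now -2.44 tilt 0.09 q1,q6 deg [20.9 23.3]
slide [0.  0.5 1.9] turn [0.16 0.04 0.08]
[0.53655693 0.23696104 0.06000061] [-0.20010572 -0.0021215   0.16396338]
```

View pics/6.png

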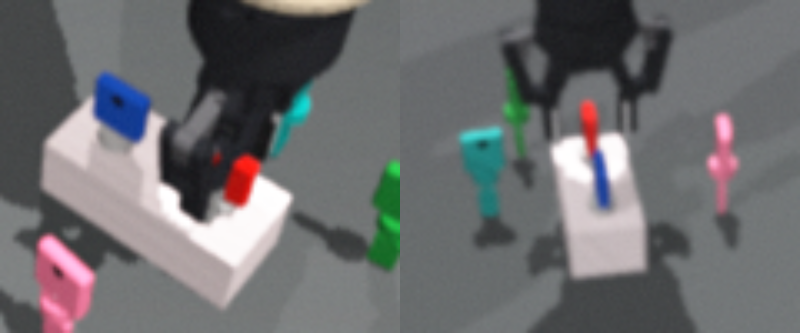

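The fingers straddle the red bow (right crop, red bow at (590,125) midway between the fingers at (550,120) and (630,110)). The blue key is clear. Closing now.

Emit:
jog_arm(targets=[{"slide":[0,0,0],"turn":[0,0,0],"fingers":0},{"slide":[0,0,0],"turn":[0,0,0],"fingers":0},{"slide":[0,0,0],"turn":[0,0,0],"fingers":0},{"slide":[0,0,0],"turn":[0,0,0],"fingers":0},{"slide":[0,0,0],"turn":[0,0,0],"fingers":0},{"slide":[0,0,0],"turn":[0,0,0],"fingers":0},{"slide":[0,0,0],"turn":[0,0,0],"fingers":0},{"slide":[0,0,0],"turn":[0,0,0],"fingers":0}])

```text
clock: 4.35
position: [0.5372, 0.2381, 0.0612]
ee_rot: [0.49, 0.511, 0.489, -0.51]
ft_force: [-0.2, -0.8, 8.2]
width: 0.0091
```

Run:
```python
from h import *
o=pose()[0];print(o['position'],o['ft_force'],o['wrist_torque'],o['width'])
```

```text
[0.53723623 0.23806144 0.06118131] [-0.15076236 -0.84941677  8.23116163] [-0.23905611  0.19800514 -0.04850737] 0.00912620176154283
```

Emit:
jog_arm(targets=[{"slide":[-8,0,0],"turn":[0,0,0],"fingers":0},{"slide":[-22,0,0],"turn":[0,0,0],"fingers":0},{"slide":[-40,0,0],"turn":[0,0,0],"fingers":0},{"slide":[-70,0,0],"turn":[0,0,0],"fingers":0},{"slide":[-100,0,0],"turn":[0,0,0],"fingers":0},{"slide":[-130,0,0],"turn":[0,0,0],"fingers":0},{"slide":[-150,0,0],"turn":[0,0,0],"fingers":0},{"slide":[-150,0,0],"turn":[0,0,0],"fingers":0},{"slide":[-150,0,0],"turn":[0,0,0],"fingers":0}])

```text
clock: 5.1
position: [0.5374, 0.2382, 0.2121]
ee_rot: [0.49, 0.511, 0.489, -0.509]
ft_force: [0.0, 0.5, -0.5]
width: 0.009
```

Run:
```python
from h import *
o=pose()[0];print(o['position'],o['ft_force'],o['wrist_torque'],o['width'])
plan([.572,-.193,.211],-69.4)
for n in('scene','side'):
    c=cam(n);p=np.array(c['view'])@np.r_[o['position'],1];u=c['cx']+c['f']*p[0]/-p[2];v=c['cy']-c['f']*p[1]/-p[2];print(n,u,v)
    u,v=int(u),int(v);save('7'+n+'.png',cv2.resize(c['frame'][v-50:v+50,u-60:u+60],(390,325)))
import cv2
cv2.imwrite('pics/7.png',np.hstack([cv2.imread('pics/7scene.png'),cv2.imread('pics/7side.png')]))
```

```text
[0.53739173 0.23816114 0.21205814] [ 0.02641824  0.48654044 -0.46066322] [ 0.01364908 -0.03535339 -0.02654872] 0.008988584213318027
psi now -2.37 tilt 0.17 q1,q6 deg [20.9 23.3]
slide [  0.7  52.4 429.4] turn [67.03 -0.15 -0.1 ]
scene 352.76338720254375 188.078558578467
side 244.37321290422236 102.23247238168267
```

View pics/7.png

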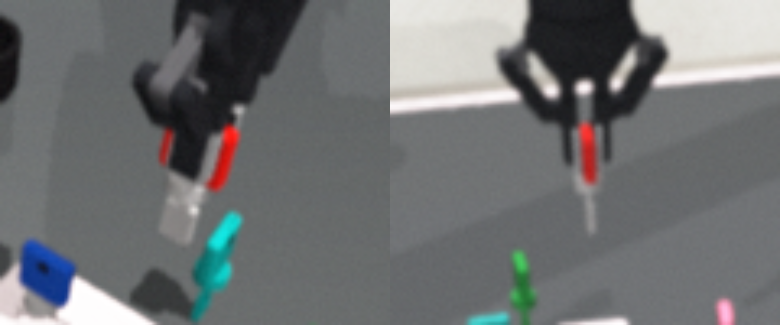

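Key is lifted and upright: blade at (180,215) left crop and (590,210) right crop, bow between the pads. Carrying it to above the switch.

Emit:
jog_arm(targets=[{"slide":[0,3,20],"turn":[4,0,0],"fingers":0},{"slide":[0,7,55],"turn":[10,0,0],"fingers":0},{"slide":[0,12,95],"turn":[16,0,0],"fingers":0},{"slide":[0,17,135],"turn":[22,0,0],"fingers":0},{"slide":[0,22,175],"turn":[28,0,0],"fingers":0},{"slide":[0,27,215],"turn":[34,0,0],"fingers":0},{"slide":[0,32,255],"turn":[40,0,0],"fingers":0},{"slide":[0,37,295],"turn":[46,0,0],"fingers":0},{"slide":[0,42,335],"turn":[52,0,0],"fingers":0},{"slide":[0,47,375],"turn":[58,0,0],"fingers":0},{"slide":[0,50,410],"turn":[63,0,0],"fingers":0},{"slide":[0,52.4,429],"turn":[67,-0.1,-0.1],"fingers":0}])

```text
clock: 6.2
position: [0.5705, -0.1965, 0.2089]
ee_rot: [-0.124, -0.695, -0.124, 0.698]
ft_force: [0.7, 0.0, -1.4]
width: 0.0091
```

Emit:
jog_arm(targets=[{"slide":[0,0,0],"turn":[0,0,0],"fingers":0},{"slide":[0,0,0],"turn":[0,0,0],"fingers":0},{"slide":[0,0,0],"turn":[0,0,0],"fingers":0}])

```text
clock: 6.45
position: [0.5707, -0.1921, 0.2093]
ee_rot: [-0.127, -0.694, -0.127, 0.697]
ft_force: [0.6, 0.8, -0.7]
width: 0.0088
```

Run:
```python
from h import *
plan([.572,-.193,.145],-69.4);print(pose()[1])
```

```text
psi now -69.31 tilt 0.24 q1,q6 deg [-21.5  47.9]
slide [64.3  1.4 -1.1] turn [0.09 0.21 0.12]
[ 0.57069901 -0.19213128  0.2092861 ]
```

Emit:
jog_arm(targets=[{"slide":[20,1,-1],"turn":[0,0.2,0.1],"fingers":0},{"slide":[45,1,-1],"turn":[0,0.2,0.1],"fingers":0},{"slide":[60,1,-1],"turn":[0,0.2,0.1],"fingers":0},{"slide":[69,1,-1],"turn":[0,0.2,0.1],"fingers":0},{"slide":[69,1,-1],"turn":[0,0.2,0.1],"fingers":0},{"slide":[69,1,-1],"turn":[0,0.2,0.1],"fingers":0}])

```text
clock: 6.95
position: [0.5725, -0.1927, 0.1414]
ee_rot: [0.127, 0.696, 0.127, -0.695]
ft_force: [-0.1, 0.4, 0.1]
width: 0.0091
```

Run:
```python
from h import *
import pickle
plan([.572,-.193,.14],-69.4);print(pose()[1])
C={n:cam(n) for n in('scene','side','wrist')};pickle.dump((C,pose()[0]['position']),open('c3.pkl','wb'))
o=[]
for n,(u,v) in(('scene',(165,145)),('side',(300,245))):
    o.append(cv2.resize(C[n]['frame'][v-50:v+50,u-40:u+40],(400,500),interpolation=cv2.INTER_CUBIC))
save('8.png',np.hstack(o))
```

```text
psi now -69.29 tilt 0.06 q1,q6 deg [-21.5  47.8]
slide [1.4 0.1 0.6] turn [ 0.11 -0.04 -0.05]
[ 0.57254145 -0.19267284  0.14136133]
```

View pics/8.png

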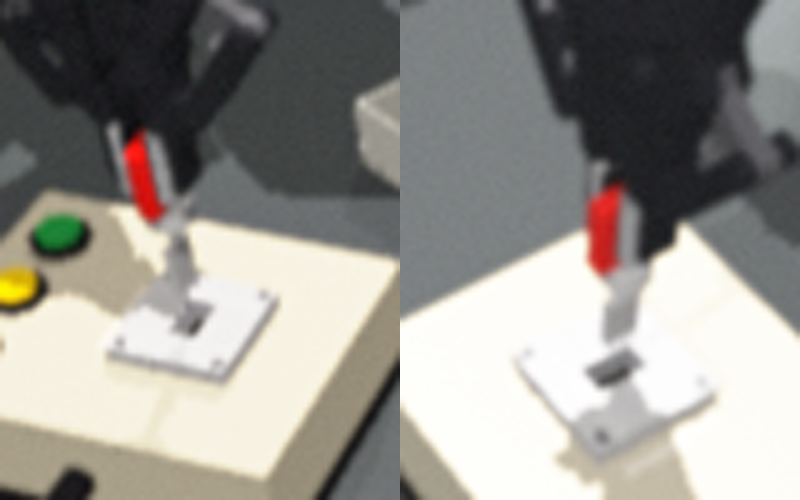

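Run:
```python
from h import *
import pickle
C,p=pickle.load(open('c3.pkl','rb'));ex=np.array([np.cos(np.radians(20.7)),np.sin(np.radians(20.7))]);ey=np.array([-ex[1],ex[0]])
zt=p[2]-.054
for n,t,s in(('side',(304,264),(303,269.7)),('scene',(160.6,155),(163.5,159.4))):
    a=ray(C[n],*t,zt);b=ray(C[n],*s,.069);d=(a-b)[:2];print(n,'tip',a.round(4),'slot',b.round(4),'tip-slot along/across mm',(d@ex*1e3).round(1),(d@ey*1e3).round(1))
    P=cloud(C[n]);z=P[...,2]
    b_=[l for l,s_,c in comps((z>.088)&(z<.113)&(np.hypot(P[...,0]-p[0],P[...,1]-p[1])<.025),10)]
    for l in b_:
        q=P[l][:,:2]-b[:2];print('  blade pts',l.sum(),'along',np.percentile(q@ex,[2,50,98]).round(4),'across',np.percentile(q@ey,[2,50,98]).round(4),'z',P[l][:,2].min())
    f=C[n]['frame'].astype(int);r=(f[...,0]>120)&(f[...,1]<70)&(f[...,2]<70);r[:150 if n=='side' else 90]=0
    for l,s_,c in comps(r,10):
        q=P[l][:,:2]-p[:2];print('  red vs TCP along',np.percentile(q@ex,[2,50,98]).round(4),'across',np.percentile(q@ey,[2,50,98]).round(4),np.percentile(P[l][:,2],[2,98]),c)
```

```text
side tip [ 0.5721 -0.1989  0.0884] slot [ 0.5718 -0.1972  0.069 ] tip-slot along/across mm -0.4 -1.7
  blade pts 63 along [-0.0075 -0.0019  0.0074] across [-0.0008  0.0005  0.0043] z 0.08959635636579155
  red vs TCP along [-0.0189 -0.0156 -0.0071] across [-0.0059 -0.004   0.0037] [0.14335429 0.17215356] [300.58333333 239.75      ]
scene tip [ 0.5828 -0.185   0.0884] slot [ 0.5758 -0.1882  0.069 ] tip-slot along/across mm 7.7 0.5
  blade pts 61 along [-0.0134 -0.0016  0.0047] across [-0.0061 -0.0022 -0.0007] z 0.08832507760105024
  red vs TCP along [0.0048 0.0153 0.0174] across [-0.0056  0.0024  0.0056] [0.13772362 0.17032883] [153.07352941 130.27941176]
```

Emit:
jog_arm(targets=[{"slide":[8,-0.7,-0.5],"turn":[0,0,0],"fingers":0},{"slide":[14,-0.7,-0.5],"turn":[0,0,0],"fingers":0},{"slide":[18,-0.7,-0.5],"turn":[0,0,0],"fingers":0},{"slide":[21,-0.7,-0.5],"turn":[0,0,0],"fingers":0},{"slide":[24,-0.7,-0.5],"turn":[0,0,0],"fingers":0},{"slide":[26,-0.7,-0.5],"turn":[0,0,0],"fingers":0},{"slide":[26,-0.7,-0.5],"turn":[0,0,0],"fingers":0}])

```text
clock: 7.68
position: [0.5725, -0.1927, 0.1148]
ee_rot: [0.127, 0.696, 0.126, -0.695]
ft_force: [0.2, 0.6, -0.6]
width: 0.0093
```

```bash
cat >> h.py <<'E'
def rep():
    o,p,R=pose();M=R.as_matrix();f=M.T@o['ft_force'];print(o['clock'],p.round(4),'F tool',f.round(1),'M tool',(M.T@o['wrist_torque']).round(2),'w',round(o['width'],4));plan([.5725,-.1927,.0855],-69.3)
E
python3 -c "
from h import *
rep()"
```

```text
7.6833 [ 0.5725 -0.1927  0.1148] F tool [ 0.6 -0.5 -0.3] M tool [ 0.   -0.03 -0.  ] w 0.0093
psi now -69.38 tilt 0.06 q1,q6 deg [-21.5  47.9]
slide [29.3 -0.   0.1] turn [-0.08 -0.04 -0.05]
```

Emit:
jog_arm(targets=[{"slide":[2,0,0],"turn":[0,0,0],"fingers":0},{"slide":[4,0,0],"turn":[0,0,0],"fingers":0},{"slide":[6,0,0],"turn":[0,0,0],"fingers":0},{"slide":[8,0,0],"turn":[0,0,0],"fingers":0},{"slide":[8,0,0],"turn":[0,0,0],"fingers":0}])

```text
clock: 8.1
position: [0.5726, -0.1926, 0.1069]
ee_rot: [0.127, 0.696, 0.126, -0.695]
ft_force: [0.4, 0.1, 0.1]
width: 0.0092
```

```bash
python3 -c "
from h import *
rep()"
```

```text
8.1 [ 0.5726 -0.1926  0.1069] F tool [-0.1  0.1 -0.4] M tool [-0.04 -0.08 -0.01] w 0.0092
psi now -69.37 tilt 0.07 q1,q6 deg [-21.5  47.9]
slide [21.4  0.   0.1] turn [-0.07 -0.05 -0.05]
```

Emit:
jog_arm(targets=[{"slide":[1,0,0],"turn":[3,0,0],"fingers":0},{"slide":[2,0,0],"turn":[-3,0,0],"fingers":0},{"slide":[3,0,0],"turn":[3,0,0],"fingers":0},{"slide":[4,0,0],"turn":[-3,0,0],"fingers":0},{"slide":[5,0,0],"turn":[3,0,0],"fingers":0},{"slide":[6,0,0],"turn":[-3,0,0],"fingers":0},{"slide":[7,0,0],"turn":[3,0,0],"fingers":0},{"slide":[8,0,0],"turn":[-3,0,0],"fingers":0},{"slide":[9,0,0],"turn":[3,0,0],"fingers":0},{"slide":[10,0,0],"turn":[-3,0,0],"fingers":0},{"slide":[10,0,0],"turn":[3,0,0],"fingers":0},{"slide":[10,0,0],"turn":[0,0,0],"fingers":0}])

```text
clock: 9.1
position: [0.573, -0.1928, 0.0974]
ee_rot: [0.124, 0.697, 0.123, -0.696]
ft_force: [1.0, -0.2, -0.7]
width: 0.009
```

```bash
python3 -c "
from h import *
rep()"
```

```text
9.1 [ 0.573  -0.1928  0.0974] F tool [ 0.7  0.5 -0.9] M tool [0.03 0.1  0.32] w 0.009
psi now -69.87 tilt 0.12 q1,q6 deg [-21.5  48.4]
slide [11.8 -0.3  0.4] turn [-0.57 -0.08 -0.09]
```

Emit:
jog_arm(targets=[{"slide":[1,0,0],"turn":[3,0,0],"fingers":0},{"slide":[2,0,0],"turn":[-3,0,0],"fingers":0},{"slide":[3,0,0],"turn":[3,0,0],"fingers":0},{"slide":[4,0,0],"turn":[-3,0,0],"fingers":0},{"slide":[5,0,0],"turn":[3,0,0],"fingers":0},{"slide":[6,0,0],"turn":[-3,0,0],"fingers":0},{"slide":[7,0,0],"turn":[3,0,0],"fingers":0},{"slide":[8,0,0],"turn":[-3,0,0],"fingers":0},{"slide":[9,0,0],"turn":[3,0,0],"fingers":0},{"slide":[10,0,0],"turn":[-3,0,0],"fingers":0},{"slide":[11,0,0],"turn":[3,0,0],"fingers":0},{"slide":[11,0,0],"turn":[0.6,0,0],"fingers":0}])

```text
clock: 10.1
position: [0.5728, -0.1928, 0.0862]
ee_rot: [0.121, 0.697, 0.12, -0.696]
ft_force: [0.3, 0.2, -1.6]
width: 0.0093
```

```bash
python3 -c "
from h import *
rep()"
```

```text
10.1 [ 0.5728 -0.1928  0.0862] F tool [ 1.6 -0.1 -0.3] M tool [0.05 0.08 0.02] w 0.0093
psi now -70.4 tilt 0.1 q1,q6 deg [-21.5  48.9]
slide [ 0.7 -0.2  0.3] turn [-1.1  -0.07 -0.07]
```

Emit:
jog_arm(targets=[{"slide":[0.5,0,0],"turn":[2,0,0],"fingers":0},{"slide":[1,0,0],"turn":[-3,0,0],"fingers":0},{"slide":[1.5,0,0],"turn":[2,0,0],"fingers":0},{"slide":[2,0,0],"turn":[-2,0,0],"fingers":0},{"slide":[2,0,0],"turn":[-1,0,0],"fingers":0},{"slide":[2,0,0],"turn":[-1,0,0],"fingers":0}])

```text
clock: 10.6
position: [0.5732, -0.1928, 0.0851]
ee_rot: [0.129, 0.696, 0.128, -0.694]
ft_force: [-2.9, 1.3, 10.9]
width: 0.0093
```

Run:
```python
from h import *
rep();c=cam('side');s=cam('scene');P=cloud(s);o=[]
for c,(u,v) in((s,(165,145)),(c,(300,245))):
    o.append(cv2.resize(c['frame'][v-50:v+50,u-40:u+40],(400,500),interpolation=cv2.INTER_CUBIC))
    P=cloud(c);f=c['frame'].astype(int);r=(f[...,0]>120)&(f[...,1]<70)&(f[...,2]<70)
    for l,s_,ce in comps(r,15):
        if np.hypot(*(ce-(u,v)))<40:print('red z',np.percentile(P[l][:,2],[1,50,99]).round(4),ce)
save('9.png',np.hstack(o))
```

```text
10.6 [ 0.5732 -0.1928  0.0851] F tool [-10.9  -2.2   2.2] M tool [-0.06 -0.36 -0.44] w 0.0093
psi now -69.01 tilt 0.15 q1,q6 deg [-21.5  47.6]
slide [-0.4 -0.4  0.6] turn [ 0.29 -0.11 -0.11]
red z [0.0825 0.103  0.1189] [157.66666667 150.82539683]
red z [0.0844 0.1068 0.1182] [299.14754098 260.52459016]
```

View pics/9.png

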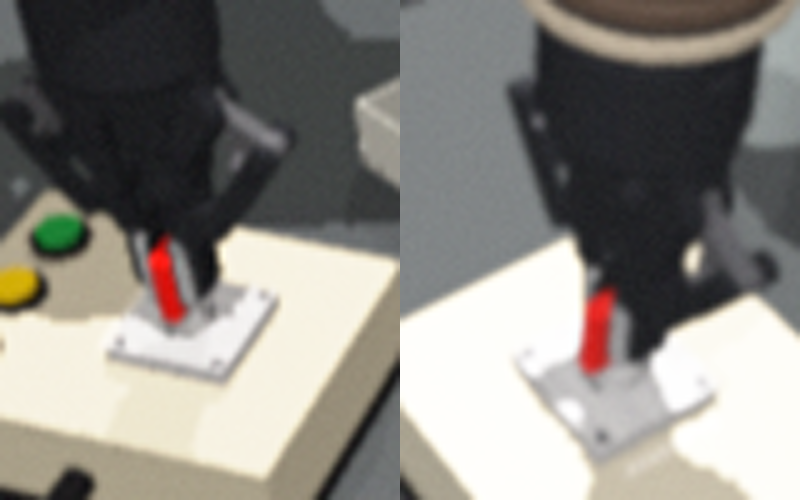

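Bow sits on the plate area, but its top reads about 0.118 against 0.115 expected, so it may be 2–3 mm short (slip in the grip, second pin). Push on with wiggles.

Emit:
jog_arm(targets=[{"slide":[1,0,0],"turn":[4,0,0],"fingers":0},{"slide":[1,0,0],"turn":[-4,0,0],"fingers":0},{"slide":[1.5,0.7,0],"turn":[4,0,0],"fingers":0},{"slide":[1.5,-0.7,0],"turn":[-4,0,0],"fingers":0},{"slide":[2,0.7,0],"turn":[4,0,0],"fingers":0},{"slide":[2,-0.7,0],"turn":[-4,0,0],"fingers":0},{"slide":[2.5,0,0],"turn":[4,0,0],"fingers":0},{"slide":[2.5,0,0],"turn":[-4,0,0],"fingers":0},{"slide":[2.5,0,0],"turn":[0,0,0],"fingers":0},{"slide":[2.5,0,0],"turn":[0,0,0],"fingers":0}])

```text
clock: 11.53
position: [0.5744, -0.1929, 0.0849]
ee_rot: [0.129, 0.697, 0.127, -0.694]
ft_force: [-6.7, 7.0, 45.4]
width: 0.0093
```

```bash
cat >> h.py <<'E'
def redz():
    for n,(u,v) in(('scene',(165,145)),('side',(300,255))):
        c=cam(n);P=cloud(c);f=c['frame'].astype(int);r=(f[...,0]>120)&(f[...,1]<70)&(f[...,2]<70)
        z=P[...,2];pl=(abs(z-.069)<.004)&(np.hypot(P[...,0]-.572,P[...,1]+.193)<.04);
        for l,s_,ce in comps(r,15):
            if np.hypot(*(ce-(u,v)))<40:print(n,'red z',np.percentile(P[l][:,2],[1,50,99]).round(4),ce,s_,'plate z',np.median(z[pl]).round(4))
E
python3 -c "
from h import *
rep();redz()"
```

```text
11.5333 [ 0.5744 -0.1929  0.0849] F tool [-45.5  -8.8   3.5] M tool [-0.06 -0.78 -1.74] w 0.0093
psi now -69.1 tilt 0.32 q1,q6 deg [-21.4  47.6]
slide [-0.6 -0.8  1.7] turn [ 0.21 -0.25 -0.2 ]
scene red z [0.0827 0.1021 0.1134] [157.26785714 151.32142857] [155 144   6  15  56] plate z 0.0671
side red z [0.0861 0.1059 0.1199] [299.59016393 260.85245902] [297 253   7  16  61] plate z 0.0688
```

Emit:
jog_arm(targets=[{"slide":[-2.2,0,0],"turn":[0,0,0],"fingers":0},{"slide":[-2.2,0,0],"turn":[0,0,0],"fingers":0},{"slide":[-2.2,0,0],"turn":[0,0,0],"fingers":0}])

```text
clock: 11.88
position: [0.5735, -0.1928, 0.0851]
ee_rot: [0.13, 0.696, 0.128, -0.694]
ft_force: [-1.9, 3.8, 18.9]
width: 0.0092
```

```bash
python3 -c "
from h import *
rep()"
```

```text
11.8833 [ 0.5735 -0.1928  0.0851] F tool [-18.9  -4.2   0.4] M tool [ 0.   -0.18 -0.72] w 0.0092
psi now -68.98 tilt 0.19 q1,q6 deg [-21.5  47.5]
slide [-0.4 -0.5  0.9] turn [ 0.32 -0.15 -0.13]
```

Emit:
jog_arm(targets=[{"slide":[0,0,0],"turn":[6,0,0],"fingers":0},{"slide":[0,0,0],"turn":[12,0,0],"fingers":0},{"slide":[0,0,0],"turn":[18,0,0],"fingers":0},{"slide":[0,0,0],"turn":[24,0,0],"fingers":0},{"slide":[0,0,0],"turn":[30,0,0],"fingers":0},{"slide":[0,0,0],"turn":[30,0,0],"fingers":0}])

```text
clock: 12.38
position: [0.5737, -0.1929, 0.0851]
ee_rot: [-0.058, 0.706, -0.058, -0.703]
ft_force: [-0.6, 2.8, 19.1]
width: 0.0092
```

```bash
python3 -c "
from h import *
rep()"
```

```text
12.3833 [ 0.5737 -0.1929  0.0851] F tool [-19.1  -2.6   1. ] M tool [ 0.05 -0.39 -0.54] w 0.0092
psi now -99.39 tilt 0.21 q1,q6 deg [-21.5  77.9]
slide [-0.4  0.   1.2] turn [-30.09  -0.19  -0.1 ]
```

Emit:
jog_arm(targets=[{"slide":[0,0,0],"turn":[6,0,0],"fingers":0},{"slide":[0,0,0],"turn":[12,0,0],"fingers":0},{"slide":[0,0,0],"turn":[18,0,0],"fingers":0},{"slide":[0,0,0],"turn":[24,0,0],"fingers":0},{"slide":[0,0,0],"turn":[30,0,0],"fingers":0},{"slide":[0,0,0],"turn":[36,0,0],"fingers":0},{"slide":[0,0,0],"turn":[42,0,0],"fingers":0},{"slide":[0,0,0],"turn":[48,0,0],"fingers":0},{"slide":[0,0,0],"turn":[54,0,0],"fingers":0},{"slide":[0,0,0],"turn":[60,0,0],"fingers":0},{"slide":[0,0,0],"turn":[66,0,0],"fingers":0},{"slide":[0,0,0],"turn":[66,0,0],"fingers":0}])

```text
clock: 13.38
position: [0.5727, -0.1939, 0.0851]
ee_rot: [-0.432, 0.561, -0.432, -0.559]
ft_force: [-9.2, -8.9, 22.0]
width: 0.0088
```

Run:
```python
from h import *
rep();o=[]
for n,(u,v) in(('scene',(165,150)),('side',(300,255))):
    c=cam(n);o.append(cv2.resize(c['frame'][v-40:v+40,u-40:u+40],(400,400),interpolation=cv2.INTER_CUBIC))
save('10.png',np.hstack(o));redz()
```

```text
13.3833 [ 0.5727 -0.1939  0.0851] F tool [-22.   11.1  -6.3] M tool [-0.1   1.13  2.22] w 0.0088
psi now -165.36 tilt 0.17 q1,q6 deg [-21.5 143.9]
slide [-0.4 -0.1  1.2] turn [-9.606e+01 -1.700e-01 -8.000e-02]
scene red z [0.0816 0.1037 0.1168] [164.61290323 149.03225806] [161 142   7  16  62] plate z 0.0671
side red z [0.0872 0.1101 0.117 ] [307.10344828 261.32758621] [305 253   5  17  58] plate z 0.0687
```

View pics/10.png

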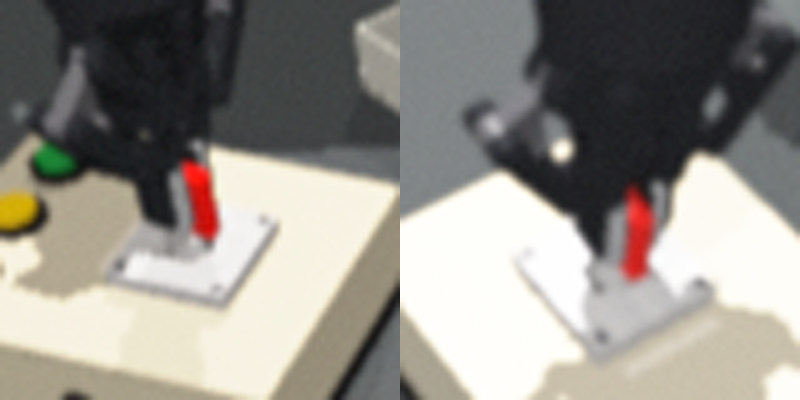

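Emit:
jog_arm(targets=[{"slide":[0,0.4,-0.3],"turn":[0,0,0],"fingers":0},{"slide":[0,0.8,-0.5],"turn":[0,0,0],"fingers":0},{"slide":[0,0.8,-0.5],"turn":[0,0,0],"fingers":0},{"slide":[0,0.8,-0.5],"turn":[0,0,0],"fingers":0}])

```text
clock: 13.92
position: [0.5725, -0.1941, 0.0851]
ee_rot: [-0.43, 0.562, -0.43, -0.56]
ft_force: [-4.8, -2.6, 21.4]
width: 0.0092
```

```bash
python3 -c "
from h import *
rep()"
```

```text
13.9167 [ 0.5725 -0.1941  0.0851] F tool [-21.4   5.3  -1.3] M tool [-0.05  0.22  1.3 ] w 0.0092
psi now -164.96 tilt 0.18 q1,q6 deg [-21.6 143.4]
slide [-0.5 -0.3  1.3] turn [-9.566e+01 -2.000e-01 -2.000e-02]
```

Stable: turned about 95.7°, collar pressed home with 21 N, key gripped. Handing in.

```bash
python3 -c "
from h import *
print(ctrl.finish_job());o=pose()[0];print(o['clock'],o['position'],o['ft_force'],o['width'])"
```

```text
the job is handed in; nothing more can be done
None
the job is handed in; nothing more can be done
```

I took the red key from the block, pushed it home in the key switch with small yaw wiggles and turned it about 96° clockwise. I handed the job in at about 13.9 s, still gripping the key and pressing it down. No verdict was reported, and I could not read the switch angle directly.

**Last checks that agreed:**
- The key stopped hard with the TCP at 0.085 m while the push rose to 45 N. That is the height expected with the collar on the plate, given how the key was gripped.
- I then eased the push to about 20 N for the turn. At the end it was 21 N down and about 5 N sideways, with the gripper tilted 0.2° and the fingers closed to 9.2 mm on the bow.
- Less the 0.2 rad of play, the core should stand at about 1.47 rad, against the 1.25 needed. That assumes the key did not twist in the grip.

**Checks that were less certain:**
- After insertion the camera depth put the top of the red bow 2–5 mm higher than it should be in three of four readings. I took this as edge noise because of the hard stop, but it was not resolved.
- The cameras disagreed by about 2–3 mm on the plate and block positions.
- I saw no sign of touching the blue key, jar, sleeve or tub, but I did not check them again at the end.

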